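Clamp a freshly glued pastry stamp in the bench screw press

TASK

The brass pattern plate (gold coloured) of one pastry stamp has just been glued on and must set under pressure: stand that stamp, plate up, in the white nest of the press's pulled-out tray, then push the tray fully home under the screw. Wind the crank clockwise until the press just touches the stamp, then add one quarter turn more, and let go. Over-tightening crushes the glue line; leave the silver stamp and everything else on the table alone.

Things in the scene. Friction and masses are not known exactly. Their poses are not given: they have to be found in the camera images.
- stamp_mid (a point): The stamp to clamp: an upright round beech block, 54 mm diameter and 48 mm tall with its gold-coloured brass plate (52 mm diameter) as the top 6 mm, 0.18 kg. Point half-way up on its axis (24 mm above its underside); z is up the axis.
- nest (a point): White round nest on the press's tray that takes the stamp: outer diameter 74 mm, inner 62 mm, rim 10 mm high, floor 4 mm thick. Origin at the centre of its underside (a seated stamp has its middle 28 mm above it). It moves with the tray; its x axis points along the tray's slide, inwards (pushing home moves it along +x), z up.
- tray (a joint): Position of the press's sliding tray, m: 0 = fully home against its stop with the nest under the screw, 0.15 = fully out; it starts well out. It slides with about 3 N of friction and stays where left.
- tray_handle (a point): Middle of the grippable height of the tray's upright red handle, a post of 18 mm diameter and 44 mm tall (from 24 mm below to 20 mm above this point), 120 mm outwards (-x of the nest) from the nest's centre; tray top is 24 mm below this point.
- crank (a joint): Angle of the crank on top of the press, rad: grows clockwise seen from above, 0 = fully raised, stop at 11; starts between 0 and 1. One turn lowers the screw 24 mm; the crank itself stays at its height. Friction resists with about 0.48 N m all the way and holds the screw where it is left. The packing above the shoe differs each time, unmeasured: touch comes between 3.8 and 7.7 rad, to be felt.
- crank_knob (a point): Centre of the black upright crank knob, a cylinder of 22 mm diameter and 46 mm tall (this point is 24 mm above its foot) that spins freely on its pin, so it can be held from above and led round the circle without turning the hand. It circles at 65 mm radius about the crank axis.
- crank_axis (a point): Point on the vertical screw axis, at the height of the crank knob's centre. The threaded screw (20 mm diameter) rises at most 26 mm above it. The flat shoe under the screw (50 mm diameter) is preloaded by a spring to 55 N: at touch the turning load rises by 0.2 N m within a few hundredths of a turn, then climbs steadily to about 0.37 N m above free winding a quarter turn past touch.
- press: Blue bench screw press with a C-shaped frame, fixed to the table. Origin on the table under the screw axis; same axes as the nest. The upright stands 72 to 128 mm to its +x, 70 mm wide; the top arm (170 to 210 mm high, 70 mm wide) reaches from there 38 mm past the axis. The throat is open to -x, where the tray comes out along the 120 mm wide base.
- other_mid (a point): Silver-plated stamp of the same shape and size, not to be touched. Point half-way up.
- jar: White jar with black lid, 76 mm diameter, 70 mm tall; bystander. Origin under its centre.
- cup: Paper-coloured cup, 72 mm diameter, 100 mm tall; bystander. Origin under its centre.
- roller: White textured roller standing upright, 38 mm diameter, 130 mm tall; bystander. Origin under its centre.
- cutter: Steel ring cutter, 64 mm diameter, 30 mm tall; bystander. Origin under its centre.
- spatula: Spatula lying flat; bystander. Origin under its middle.
- brush: Brush lying flat; bystander. Origin under its middle.

How it is judged:
By the outcome, as a careful person would: the job done as asked, in the order asked, and still so for the second after the job is handed in, with the robot touching nothing.
It also fails if it takes over 72 s, if anything falls off the work surface, if the arm or the gripper's body presses on something with over 40 N, if the wrist force passes 120 N, or if a joint passes its speed limit or range.

ROBOT

A 7-joint arm with a two-finger parallel gripper is mounted at the origin on the work surface. World frame = base frame: x ahead of the robot, y to its left, z up, the work surface at z = 0. Lengths are in m, angles in rad, forces in N, time in s.
With the tool pointing down it reaches from about 0.425 to 0.95 m from the base axis. Payload 4.7 kg.
Tool frame: the origin (TCP) lies at the very end of the fingers, on their centre line; the grasp point (between the pads) lies 19 mm behind it (r.pinch_z is the y of the grasp point in the tool frame, in m); y points along the fingers, z is the direction in which the jaws open and shut, and the axes are right-handed (so a half turn about y gives the same grasp; the last joint's range is limited). The gripper opens to 85 mm and grips with 20 to 120 N. Pads are 22 mm wide; open, the fingers measure 114 mm over their backs; the gripper's body (76 mm by 85 mm) begins 54 mm behind the grasp point. The pads swing forward as they close: fully open they stand 13 mm farther back than shut.
Start: joints at [-1.228, 0.469, -0.049, 1.532, 0.024, 1.141, -0.082], TCP at [0.245, 0.629, 0.231] pointing down, gripper open.
Joint ranges: [-2.59, 2.59], [-0.33, 1.99], [-1.39, 1.29], [0.1, 2.45], [-1.04, 4.18], [0.21, 1.99], [-2.66, 2.66]. Speed limits (rad/s): [2.57, 2.57, 3.14, 3.14, 3.14, 3.14, 3.14].

INTERFACE

Orientations are given as a 3x3 rotation matrix whose columns are the frame's x, y, z axes.
In Python, from plant import read_state, vision, ticket, r gives the robot as it stands.
- The arm moves only by the tool step_arm, never from a script. Its argument "targets" is a list of rows, each a list of 6 numbers: the shift along the tool's x, y, z in mm, then the turn, a rotation vector about the tool's x, y, z in rad. In form: [[dx, dy, dz, wx, wy, wz], ...]. A call has 1 to 5 rows; each row shifts and turns the commanded pose from where the row before left it, along the tool's axes as they then stand; what a row does not reach is not made up. A row lasts 1/8 s, in which the tool goes at most 62.5 mm and 10.7 degrees, less where a joint would pass 70% of its speed; a pose out of reach is approached as far as the arm can. A call with a gripper value outside its range is refused whole. "grip" is the opening, from 0 (shut) to 1 (fully open), set as the call begins (left out, the last holds). The fingers move at their own pace and stop on an object; "force" is the grip in N (left out, the last holds). Time passes only in rows, so rows that do not move let the fingers close. It gives the time, the measured TCP pose, the force and the opening at its end, in the units of the state.
- read_state(): the state, without advancing time (a new reading comes with each control period).
- vision.capture(name): name is "scene" or "top"; returns a dict with "frame" (400x640x3 uint8, red, green, blue), "fx", "fy", "cx", "cy" (pixels), "T" (4x4, takes a point from camera to world coordinates). Camera axes: x right, y down, z forward; pixel columns grow to the right and rows downward; lengths in m; the calibration is good to about 2 mm. A picture is of the moment at which its call begins. There is no depth.
- ticket.hand_in(): hands the job in, once; it reports no verdict.
The state is a dict: "clock": time; "joints": joint angles; "qd": joint speeds; "tau": joint torques, N m; "position": TCP position; "eef_rot": TCP orientation; "ft_force": force on the tool from outside, world axes, zero at the start; "wrist_torque": the same for the moment, N m; "grip_width": finger opening in m.
Only numpy, scipy, OpenCV 4.12 (cv2) and the standard library are available. Lean on these libraries where they do the work, as an engineer would, in place of code of your own. Each camera call takes 0.05 s, during which the arm holds its last target. There are 200 camera calls.

## Working session

There is one attempt and no reset: what is moved stays moved. The work goes in short steps, Python scripts to look and compute and a tool call to move; the robot and the scene stay as the last step left them, time stands still between calls to the robot, and variables do not carry over. Pictures are saved under pics/ and viewed, about 8 in all and at most 12, crops included, and the job is handed in when it is done.

Besides the shell and the picture viewer there is one more tool, called as name(argument=value, ...), one argument or row to a line, values as JSON. step_arm: Moves the arm, as the interface text tells. Its arguments: {"type":"object","properties":{"targets":{"type":"array"},"grip":{"type":"number"},"force":{"type":"number"}},"required":["targets"]}

```bash
ls; mkdir -p pics
python3 - <<'E'
from plant import read_state, vision, r
import cv2,numpy as np
s=read_state();print({k:np.round(v,3).tolist() for k,v in s.items()}, r.pinch_z)
for n in("scene","top"):
    c=vision.capture(n);cv2.imwrite(f"pics/{n}0.png",c["frame"][:,:,::-1]);print(n,c["fx"],c["fy"],c["cx"],c["cy"],np.round(c["T"],4).tolist())
a=cv2.imread("pics/scene0.png");b=cv2.imread("pics/top0.png")
E
```

```text
pics
{'clock': 0.0, 'joints': [-1.228, 0.469, -0.049, 1.534, 0.024, 1.141, -0.082], 'qd': [-0.0, -0.001, -0.001, 0.0, -0.001, 0.001, 0.001], 'tau': [-0.0, -51.032, -0.047, -23.771, 0.011, 0.008, 0.0], 'position': [0.245, 0.628, 0.23], 'eef_rot': [[0.932, -0.001, 0.363], [-0.363, -0.002, 0.932], [0.0, -1.0, -0.002]], 'ft_force': [-0.243, 1.025, 0.058], 'wrist_torque': [-0.019, 0.006, -0.01], 'grip_width': 0.085} -0.0187
scene 513.5290675305993 513.5290675305993 318.0379137908987 198.1830478486635 [[-0.5675, 0.6193, -0.5427, 1.2691], [0.8233, 0.416, -0.3863, 0.4593], [-0.0135, -0.666, -0.7459, 1.1504], [0.0, 0.0, 0.0, 1.0]]
top 489.6236145560325 489.6236145560325 324.9020372998973 206.1769715284533 [[0.0043, -0.9805, 0.1965, 0.3363], [-0.9999, -0.006, -0.0082, -0.0137], [0.0092, -0.1965, -0.9805, 1.3789], [0.0, 0.0, 0.0, 1.0]]
```

View pics/scene0.png

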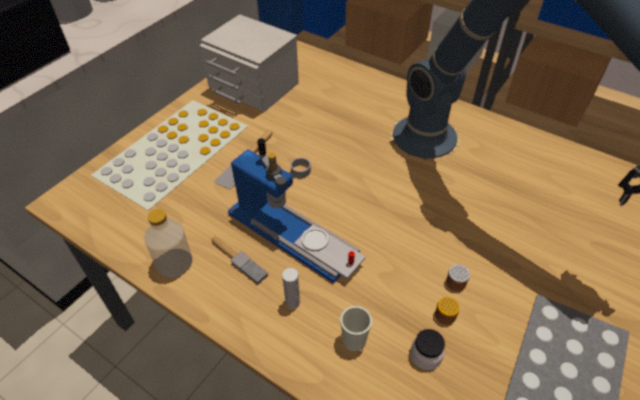

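View pics/top0.png

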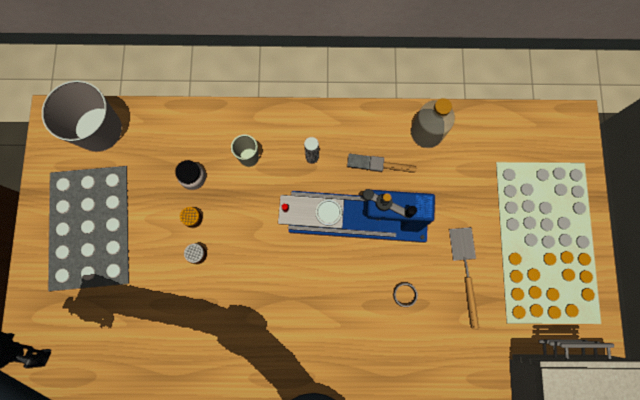

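The stamp to clamp (gold) is at top (190,216) and scene (447,310); silver is at top (194,253). The nest is at top (328,213), the red handle at top (285,208), and the press's +x runs along world −y. Next I'll build masks and triangulate.

```bash
cat > h.py <<'E'
import numpy as np,cv2
from plant import read_state, vision, r
def ray(c,p):
    d=c["T"][:3,:3]@np.array([(p[0]-c["cx"])/c["fx"],(p[1]-c["cy"])/c["fy"],1]);return c["T"][:3,3],d/np.linalg.norm(d)
def plane(c,p,z):
    o,d=ray(c,p);return o+d*(z-o[2])/d[2]
def tri(c1,p1,c2,p2):
    o1,d1=ray(c1,p1);o2,d2=ray(c2,p2)
    t=np.linalg.lstsq(np.c_[d1,-d2],o2-o1,rcond=None)[0];a=o1+d1*t[0];b=o2+d2*t[1]
    return (a+b)/2,np.linalg.norm(a-b)
def proj(c,P):
    q=np.linalg.inv(c["T"])@np.r_[P,1];return np.array([c["fx"]*q[0]/q[2]+c["cx"],c["fy"]*q[1]/q[2]+c["cy"]])
def mask(c,lo,hi,box):
    h=cv2.cvtColor(c["frame"],cv2.COLOR_RGB2HSV);m=cv2.inRange(h,np.array(lo),np.array(hi));k=np.zeros_like(m);x0,y0,x1,y1=box;k[y0:y1,x0:x1]=m[y0:y1,x0:x1];return k
def blobs(m,amin=8):
    n,l,st,ce=cv2.connectedComponentsWithStats(m);return [(np.round(ce[i],1).tolist(),st[i].tolist()) for i in range(1,n) if st[i][4]>=amin]
E
python3 - <<'E'
from h import *
S=vision.capture("scene");T=vision.capture("top")
print("gold",blobs(mask(S,(15,170,90),(30,255,255),(430,290,465,325))),blobs(mask(T,(15,170,90),(30,255,255),(170,200,210,235))))
print("red",blobs(mask(S,(0,180,80),(6,255,255),(330,240,370,275))),blobs(mask(T,(0,180,80),(6,255,255),(270,195,300,220))))
print("white",blobs(mask(S,(0,0,195),(180,40,255),(290,220,345,260))),blobs(mask(T,(0,0,195),(180,40,255),(310,195,350,230))))
print("black",blobs(mask(S,(0,0,0),(180,255,40),(245,130,290,185))),blobs(mask(T,(0,0,0),(180,255,40),(350,185,425,225))))
f=S["frame"][120:290,210:380];g=T["frame"][180:250,270:440]
im=np.vstack([cv2.resize(f,None,fx=3.4,fy=3.4,interpolation=2)])
cv2.imwrite("pics/c1.png",im[:,:,::-1])
a=cv2.resize(T["frame"][180:250,270:440],None,fx=4.5,fy=4.5,interpolation=2)
b=cv2.resize(T["frame"][195:265,165:285],None,fx=4,fy=4,interpolation=2)
h=np.zeros((a.shape[0]+b.shape[0],a.shape[1],3),np.uint8);h[:a.shape[0]]=a;h[a.shape[0]:,:b.shape[1]]=b
h[a.shape[0]:,b.shape[1]:]=0
d=cv2.resize(S["frame"][260:330,425:490],None,fx=4,fy=4,interpolation=2);h[a.shape[0]:,b.shape[1]:b.shape[1]+d.shape[1]]=d
cv2.imwrite("pics/c2.png",h[:,:,::-1]);print(h.shape)
E
```

```text
gold [([448.1, 306.4], [437, 297, 23, 20, 348])] [([188.5, 215.8], [179, 206, 20, 23, 316])]
red [([350.8, 257.2], [349, 252, 5, 12, 45])] [([284.5, 206.5], [282, 204, 6, 6, 32])]
white [([315.0, 239.5], [303, 231, 25, 17, 303])] [([328.4, 212.2], [319, 202, 22, 22, 342])]
black [([261.4, 147.3], [259, 140, 6, 16, 79]), ([269.7, 176.2], [267, 174, 6, 5, 16])] [([365.1, 205.9], [360, 195, 10, 23, 65]), ([383.2, 201.8], [380, 199, 9, 7, 28]), ([378.9, 206.9], [376, 202, 9, 9, 15]), ([409.7, 210.9], [405, 206, 12, 12, 107]), ([410.7, 222.1], [401, 220, 24, 5, 78])]
(595, 765, 3)
```

View pics/c1.png

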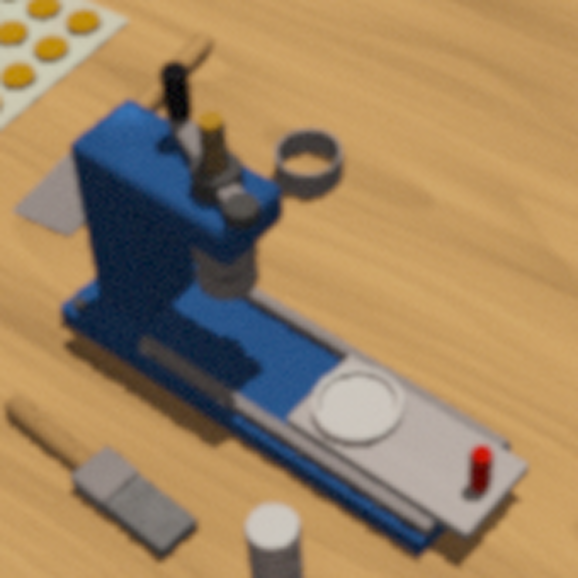

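View pics/c2.png

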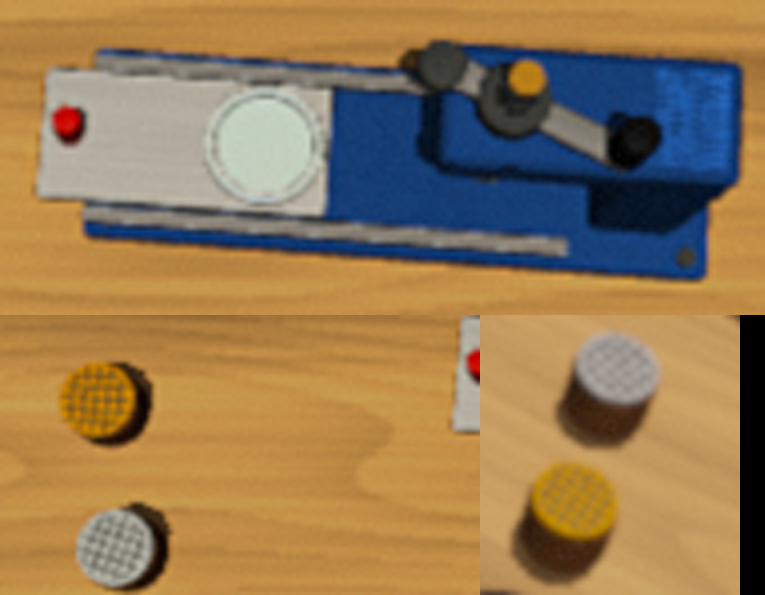

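The crop shows the knob at scene (261,147) and top (410,211). The screw tip is at scene (272,155) and top (387,197), and a counterweight sits opposite the knob.

Run:
```python
from h import *
S=vision.capture("scene");T=vision.capture("top")
c=lambda b:max(b,key=lambda q:q[1][4])[0]
def ell(m):
    k=max(cv2.findContours(m,cv2.RETR_EXTERNAL,cv2.CHAIN_APPROX_NONE)[0],key=cv2.contourArea);return cv2.fitEllipse(cv2.convexHull(k))
for n,lo,hi,bs,bt in [("gold",(15,170,60),(30,255,255),(430,290,465,325),(170,200,210,235)),("red",(0,180,60),(6,255,255),(330,240,370,275),(270,195,300,220)),("white",(0,0,185),(180,40,255),(290,220,345,260),(310,195,350,230)),("knob",(0,0,0),(180,255,50),(250,130,270,158),(402,203,420,219)),("screw",(12,90,90),(30,255,255),(266,148,280,160),(382,192,393,203))]:
    a=mask(S,lo,hi,bs);b=mask(T,lo,hi,bt)
    P,e=tri(S,c(blobs(a)),T,c(blobs(b)))
    print(n,np.round(P*1e3,1),"gap mm",round(e*1e3,1),blobs(a),blobs(b))
    if n in("gold","white"):print(ell(a),ell(b),np.round(tri(S,ell(a)[0],T,ell(b)[0])[0]*1e3,1))
```

```text
gold [576.  349.5  42.5] gap mm 5.4 [([448.0, 306.6], [437, 297, 23, 21, 362])] [([188.6, 215.7], [179, 206, 20, 21, 321]), ([197.2, 225.7], [194, 223, 7, 5, 9])]
((448.0947265625, 306.8782958984375), (20.240802764892578, 22.990720748901367), 120.16925048828125) ((188.59573364257812, 215.72543334960938), (19.42989730834961, 20.408021926879883), 42.498390197753906) [576.1 349.9  41.6]
red [598.5  84.   64.9] gap mm 4.1 [([350.8, 257.1], [349, 252, 5, 12, 45])] [([284.5, 206.7], [282, 204, 6, 7, 34])]
white [589.1 -35.5  41. ] gap mm 4.4 [([313.1, 227.8], [309, 227, 10, 3, 16]), ([314.8, 239.5], [301, 231, 28, 18, 359]), ([329.8, 255.7], [319, 251, 25, 9, 83])] [([328.0, 212.0], [315, 199, 27, 26, 438]), ([338.5, 223.9], [334, 219, 8, 8, 30])]
((314.8643493652344, 239.21131896972656), (17.340476989746094, 27.322444915771484), 84.30961608886719) ((328.3517150878906, 211.30197143554688), (25.325817108154297, 26.462369918823242), 94.92575073242188) [590.2 -35.6  43.5]
knob [ 552.9 -223.5  254.6] gap mm 4.1 [([261.4, 147.1], [258, 139, 7, 17, 87])] [([409.7, 210.8], [405, 205, 12, 13, 119])]
screw [ 578.4 -164.6  284.8] gap mm 1.8 [([272.9, 153.0], [266, 148, 14, 12, 151])] [([386.5, 197.0], [383, 194, 8, 7, 50])]
```

Sizes agree: nest to handle is 120 mm, knob to axis is 64 mm, and the tray is about 0.13 out. I'll refine onto planes at the known heights and write a helper that works out the move.

```bash
cat >> h.py <<'E'
def move(P,zt=None):
    "tool-axis shift (mm) to world TCP point P; zt=wanted tool z in xy (turn first)"
    s=read_state();R=np.array(s["eef_rot"]);p=np.array(s["position"])
    if zt is not None:
        z=np.r_[zt,0]/np.linalg.norm(zt);y=np.array([0,0,-1.]);Rn=np.c_[np.cross(y,z),y,z]
        from scipy.spatial.transform import Rotation as Ro
        print("turn",np.round(Ro.from_matrix(R.T@Rn).as_rotvec(),3));R=Rn
    print("pos",np.round(p*1e3,1),"shift mm",np.round(R.T@(np.array(P)-p)*1e3,1),"F",np.round(s["ft_force"],1),"w",round(s["grip_width"]*1e3,1),"t",round(s["clock"],2))
E
python3 - <<'E'
from h import *
S=vision.capture("scene");T=vision.capture("top")
for n,a,b,z in [("gold",(448,306.8),(188.6,215.7),.046),("white",(314.9,239.3),(328.2,211.7),.047),("redtop",(350.8,254),(284.3,206.7),.085)]:
    print(n,np.round(plane(S,a,z)*1e3,1),np.round(plane(T,b,z)*1e3,1))
move((.577,.350,.10),(.081,.997))
E
```

```text
gold [580.1 347.8  46. ] [574.4 351.1  46. ]
white [593. -35.  47.] [587.7 -34.   47. ]
redtop [603.7  84.   85. ] [593.5  84.8  85. ]
turn [ 0.    -0.291 -0.   ]
pos [245.2 628.8 231.2] shift mm [ 353.3  131.2 -251. ] F [0.2 0.9 0.1] w 85.5 t 0.4
```

step_arm(
  targets=[
    [0, 0, 0, 0, -0.145, 0],
    [0, 0, 0, 0, -0.146, 0],
    [45, 0, -32, 0, 0, 0],
    [45, 0, -32, 0, 0, 0],
    [45, 0, -32, 0, 0, 0],
  ],
  grip=1,
)

```text
clock: 1.02
position: [0.3732, 0.5212, 0.2314]
eef_rot: [[0.997, 0.0, 0.08], [-0.08, 0.0, 0.997], [0.0, -1.0, 0.0]]
ft_force: [0.8, -0.8, -0.3]
grip_width: 0.085
```

step_arm(
  targets=[
    [45, 0, -32, 0, 0, 0],
    [45, 0, -32, 0, 0, 0],
    [45, 30, -32, 0, 0, 0],
    [45, 45, -32, 0, 0, 0],
    [38, 55, -27, 0, 0, 0],
  ],
)

```text
clock: 1.65
position: [0.5691, 0.3574, 0.1143]
eef_rot: [[0.997, 0.003, 0.082], [-0.082, 0.001, 0.997], [0.003, -1.0, 0.002]]
ft_force: [0.1, 0.5, -0.9]
grip_width: 0.0853
```

step_arm(
  targets=[
    [0, 0, 0, 0, 0, 0],
    [0, 0, 0, 0, 0, 0],
  ],
)

```text
clock: 1.9
position: [0.5664, 0.3599, 0.1147]
eef_rot: [[0.997, -0.0, 0.08], [-0.08, 0.001, 0.997], [-0.0, -1.0, 0.001]]
ft_force: [-0.6, 0.8, 0.5]
grip_width: 0.0851
```

Run:
```python
from h import *
S=vision.capture("scene");T=vision.capture("top")
move((.577,.350,.009),(.081,.997))
a=cv2.resize(S["frame"][250:340,400:510],None,fx=3.5,fy=3.5,interpolation=2);b=cv2.resize(T["frame"][165:255,140:250],None,fx=3.5,fy=3.5,interpolation=2)
cv2.imwrite("pics/c3.png",np.hstack([a,b])[:,:,::-1])
```

```text
turn [-0.003  0.003  0.001]
pos [566.1 361.3 116. ] shift mm [ 11.8 107.  -10.3] F [-0.3  0.2  0.9] w 85.3 t 2.0
```

View pics/c3.png

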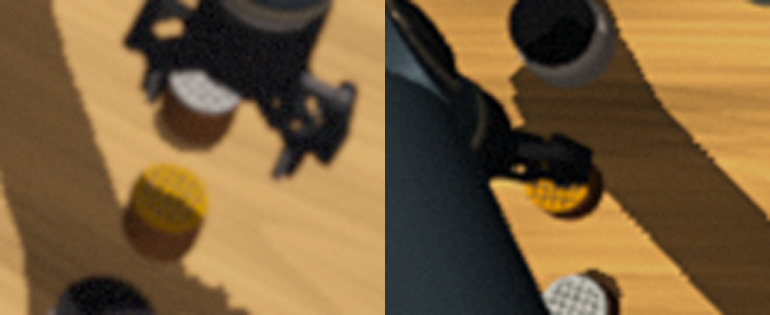

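The hand hovers squarely above the gold stamp (top view about (190,215)), roughly 1 cm short, with the jaws spanning y. I'll correct that, then descend.

step_arm(
  targets=[
    [11, 15, -10, 0, 0, 0],
    [0, 30, 0, 0, 0, 0],
    [0, 30, 0, 0, 0, 0],
    [0, 25, 0, 0, 0, 0],
    [0, 6, 0, 0, 0, 0],
  ],
)

```text
clock: 2.62
position: [0.5759, 0.3468, 0.0063]
eef_rot: [[0.997, -0.003, 0.081], [-0.081, -0.002, 0.997], [-0.002, -1.0, -0.002]]
ft_force: [-0.1, -0.0, 0.8]
grip_width: 0.0852
```

Run:
```python
from h import *
for i in range(3):
  vision.capture("top"); move((.577,.350,.009),(.081,.997))
```

```text
turn [ 0.002  0.    -0.002]
pos [576.2 347.1   6.7] shift mm [ 0.6 -2.3  2.9] F [-0.3 -0.2 -0.1] w 85.0 t 2.67
turn [ 0.001  0.    -0.   ]
pos [576.8 347.6   7.9] shift mm [ 0.  -1.1  2.4] F [-0.3  0.5  0.4] w 85.3 t 2.73
turn [-0.001  0.     0.001]
pos [577.3 348.    8.8] shift mm [-0.5 -0.2  1.9] F [ 0.4 -0.3  0.1] w 85.7 t 2.77
```

Shift 2 mm in y, then grip.

step_arm(
  targets=[
    [0, 0, 2, 0, 0, 0],
    [0, 0, 0, 0, 0, 0],
    [0, 0, 0, 0, 0, 0],
    [0, 0, 0, 0, 0, 0],
    [0, 0, 0, 0, 0, 0],
  ],
  grip=0,
  force=35,
)

```text
clock: 3.4
position: [0.5778, 0.3501, 0.0097]
eef_rot: [[0.997, 0.002, 0.081], [-0.081, 0.001, 0.997], [0.002, -1.0, 0.001]]
ft_force: [-0.5, -0.7, 6.7]
grip_width: 0.0528
```

step_arm(
  targets=[
    [0, 0, 0, 0, 0, 0],
    [0, 0, 0, 0, 0, 0],
    [0, 0, 0, 0, 0, 0],
  ],
)

```text
clock: 3.78
position: [0.5777, 0.3501, 0.0097]
eef_rot: [[0.997, 0.002, 0.081], [-0.081, 0.001, 0.997], [0.002, -1.0, 0.001]]
ft_force: [-0.6, -0.8, 5.7]
grip_width: 0.0533
```

step_arm(
  targets=[
    [0, -20, 0, 0, 0, 0],
    [0, -35, 0, 0, 0, 0],
    [0, -35, 0, 0, 0, 0],
    [0, -25, 0, 0, 0, 0],
    [0, 0, 0, 0, 0, 0],
  ],
)

```text
clock: 4.4
position: [0.5782, 0.351, 0.1264]
eef_rot: [[0.997, 0.005, 0.081], [-0.081, 0.003, 0.997], [0.004, -1.0, 0.004]]
ft_force: [-0.4, -0.2, -1.8]
grip_width: 0.0531
```

step_arm(
  targets=[
    [4, 0, -35, 0, 0, 0],
    [5, 0, -45, 0, 0, 0],
    [5, 0, -45, 0, 0, 0],
    [5, 0, -45, 0, 0, 0],
    [5, 0, -45, 0, 0, 0],
  ],
)

```text
clock: 5.03
position: [0.5824, 0.1321, 0.122]
eef_rot: [[0.997, -0.002, 0.081], [-0.081, -0.0, 0.997], [-0.002, -1.0, -0.001]]
ft_force: [0.0, -0.7, -1.4]
grip_width: 0.053
```

step_arm(
  targets=[
    [5, 0, -45, 0, 0, 0],
    [5, 0, -45, 0, 0, 0],
    [5, 0, -43, 0, 0, 0],
    [5, 0, -34, 0, 0, 0],
    [0, 0, 0, 0, 0, 0],
  ],
)

```text
clock: 5.65
position: [0.5889, -0.0388, 0.1221]
eef_rot: [[0.996, -0.002, 0.087], [-0.087, -0.002, 0.996], [-0.002, -1.0, -0.002]]
ft_force: [0.1, 0.6, -1.0]
grip_width: 0.0533
```

Run:
```python
from h import *
for i in range(4):T=vision.capture("top")
S=vision.capture("scene")
move((.590,-.034,.12),(.081,.997))
a=cv2.resize(S["frame"][170:280,260:380],None,fx=3.2,fy=3.2,interpolation=2);b=cv2.resize(T["frame"][150:260,260:380],None,fx=3.2,fy=3.2,interpolation=2)
cv2.imwrite("pics/c4.png",np.hstack([a,b])[:,:,::-1])
```

```text
turn [-0.001  0.003 -0.001]
pos [589.7 -32.6 122.8] shift mm [ 0.5  2.8 -1.4] F [-0.3  0.3 -1. ] w 53.2 t 5.9
```

View pics/c4.png

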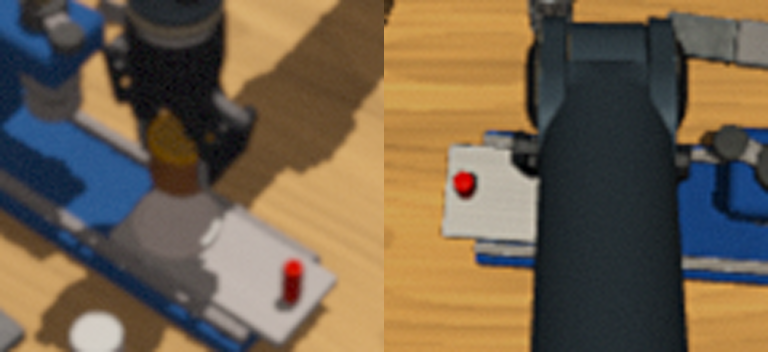

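The stamp hangs over the nest and hides most of it (scene about (314,215)). I'll check the alignment in the same camera by casting rays.

Run:
```python
from h import *
S=vision.capture("scene")
m=mask(S,(12,150,40),(32,255,255),(295,195,335,235));b=blobs(m,20);print(b)
k=max(cv2.findContours(m,cv2.RETR_EXTERNAL,cv2.CHAIN_APPROX_NONE)[0],key=cv2.contourArea);e=cv2.fitEllipse(cv2.convexHull(k));print(e)
z=.1228-.009+.046
print(plane(S,e[0],z),plane(S,b[0][0],z))
h=cv2.cvtColor(S["frame"],cv2.COLOR_RGB2HSV);print(h[208:222:2,304:326:3].tolist())
```

```text
[([313.2, 217.1], [306, 204, 16, 27, 279])]
((313.2264099121094, 217.47972106933594), (14.743874549865723, 26.4747257232666), 166.95840454101562)
[ 0.60837195 -0.0269384   0.1598    ] [ 0.6073976  -0.02769973  0.1598    ]
[[[10, 29, 52], [17, 190, 63], [20, 240, 85], [19, 226, 80], [16, 155, 51], [0, 0, 20], [45, 73, 21], [105, 30, 17]], [[12, 22, 59], [20, 255, 82], [18, 192, 81], [18, 203, 79], [18, 200, 74], [144, 61, 21], [110, 38, 20], [42, 71, 18]], [[17, 40, 58], [18, 209, 89], [19, 208, 86], [19, 212, 84], [18, 224, 75], [0, 35, 22], [78, 53, 24], [16, 162, 60]], [[14, 67, 80], [20, 255, 91], [18, 194, 79], [19, 204, 85], [18, 200, 88], [18, 214, 69], [132, 53, 24], [19, 170, 33]], [[7, 32, 103], [18, 228, 84], [19, 230, 92], [19, 209, 84], [19, 208, 82], [18, 165, 82], [165, 57, 27], [100, 38, 20]], [[9, 26, 135], [12, 134, 76], [19, 244, 96], [18, 214, 94], [20, 241, 89], [18, 213, 92], [11, 137, 39], [130, 35, 22]], [[176, 26, 80], [12, 125, 63], [15, 183, 81], [18, 255, 93], [18, 250, 97], [18, 230, 93], [12, 55, 60], [130, 23, 33]]]
```

Fingers hide part of the gold, so that ray is contaminated. I'll go by the relative nest offset, where both cameras agreed within 2 mm, and feel the way down.

step_arm(
  targets=[
    [1, 20, -1.5, 0, 0, 0],
    [0, 25, 0, 0, 0, 0],
    [0, 8, 0, 0, 0, 0],
    [0, 0, 0, 0, 0, 0],
  ],
)

```text
clock: 6.45
position: [0.5907, -0.0353, 0.07]
eef_rot: [[0.997, -0.001, 0.08], [-0.08, 0.0, 0.997], [-0.001, -1.0, 0.0]]
ft_force: [0.0, -0.3, -2.4]
grip_width: 0.0534
```

step_arm(
  targets=[
    [0, 3, 0, 0, 0, 0],
    [0, 0, 0, 0, 0, 0],
  ],
)

```text
clock: 6.7
position: [0.5912, -0.0359, 0.0678]
eef_rot: [[0.997, 0.001, 0.081], [-0.081, 0.0, 0.997], [0.001, -1.0, 0.0]]
ft_force: [-0.5, 0.2, -1.9]
grip_width: 0.0531
```

step_arm(
  targets=[
    [0, 3, 0, 0, 0, 0],
    [0, 0, 0, 0, 0, 0],
  ],
)

```text
clock: 6.95
position: [0.5907, -0.036, 0.0642]
eef_rot: [[0.997, -0.0, 0.081], [-0.081, 0.0, 0.997], [-0.0, -1.0, 0.0]]
ft_force: [0.1, -0.1, -1.5]
grip_width: 0.0532
```

Run:
```python
from h import *
S=vision.capture("scene");move((.591,-.034,.054),(.081,.997))
cv2.imwrite("pics/c5.png",cv2.resize(S["frame"][190:280,270:370],None,fx=5,fy=5,interpolation=2)[:,:,::-1])
```

```text
turn [-0.  0. -0.]
pos [590.8 -36.   64.2] shift mm [ 0.1 10.2  2. ] F [ 0.4 -0.5 -1.5] w 53.3 t 7.0
```

View pics/c5.png

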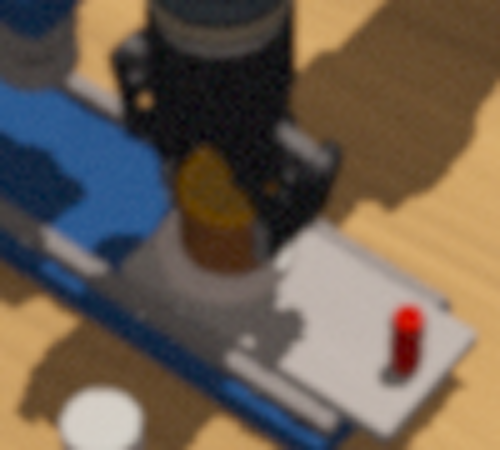

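The stamp's foot sits about central over the grey-shaded nest (crop (222,265) against nest centre (224,246), one level lower). Continue down with a 1.5 mm y correction.

step_arm(
  targets=[
    [0, 3, 1.5, 0, 0, 0],
    [0, 0, 0, 0, 0, 0],
  ],
)

```text
clock: 7.25
position: [0.5907, -0.0342, 0.061]
eef_rot: [[0.997, -0.001, 0.08], [-0.08, 0.0, 0.997], [-0.001, -1.0, 0.0]]
ft_force: [-0.5, 0.3, -1.9]
grip_width: 0.0535
```

step_arm(
  targets=[
    [0, 3, 0, 0, 0, 0],
    [0, 0, 0, 0, 0, 0],
  ],
)

```text
clock: 7.5
position: [0.591, -0.0349, 0.0581]
eef_rot: [[0.997, 0.0, 0.081], [-0.081, -0.0, 0.997], [0.0, -1.0, -0.0]]
ft_force: [0.7, -0.7, -1.8]
grip_width: 0.0532
```

step_arm(
  targets=[
    [0, 3, 0, 0, 0, 0],
    [0, 0, 0, 0, 0, 0],
  ],
)

```text
clock: 7.75
position: [0.5908, -0.0349, 0.0549]
eef_rot: [[0.997, -0.0, 0.081], [-0.081, -0.0, 0.997], [-0.0, -1.0, -0.0]]
ft_force: [0.9, -1.9, -2.7]
grip_width: 0.053
```

step_arm(
  targets=[
    [0, 2, 0, 0, 0, 0],
    [0, 0, 0, 0, 0, 0],
  ],
)

```text
clock: 8.0
position: [0.5909, -0.0349, 0.0537]
eef_rot: [[0.997, -0.0, 0.081], [-0.081, -0.0, 0.997], [-0.0, -1.0, -0.0]]
ft_force: [-1.9, -3.3, 3.3]
grip_width: 0.0529
```

step_arm(
  targets=[
    [0, 2, 0, 0, 0, 0],
    [0, 0, 0, 0, 0, 0],
  ],
)

```text
clock: 8.25
position: [0.591, -0.0349, 0.0536]
eef_rot: [[0.997, -0.0, 0.081], [-0.081, -0.0, 0.997], [-0.0, -1.0, -0.0]]
ft_force: [-6.8, -2.5, 16.6]
grip_width: 0.053
```

Contact is at stamp underside z≈0.044, which fits the nest floor if the tray top is ≈0.040. Relieve the push, release and look.

step_arm(
  targets=[
    [0, -2, 0, 0, 0, 0],
    [0, 0, 0, 0, 0, 0],
  ],
)

```text
clock: 8.5
position: [0.591, -0.0349, 0.0537]
eef_rot: [[0.997, 0.0, 0.081], [-0.081, -0.0, 0.997], [0.0, -1.0, -0.0]]
ft_force: [-2.9, -3.8, 6.3]
grip_width: 0.053
```

step_arm(
  targets=[
    [0, 0, 0, 0, 0, 0],
    [0, 0, 0, 0, 0, 0],
    [0, 0, 0, 0, 0, 0],
    [0, 0, 0, 0, 0, 0],
  ],
  grip=0.95,
)

```text
clock: 9.0
position: [0.5909, -0.0342, 0.0531]
eef_rot: [[0.997, -0.0, 0.08], [-0.08, 0.0, 0.997], [-0.0, -1.0, 0.0]]
ft_force: [1.1, -0.1, 0.2]
grip_width: 0.0811
```

step_arm(
  targets=[
    [0, -10, 0, 0, 0, 0],
    [0, -30, 0, 0, 0, 0],
    [0, -30, 0, 0, 0, 0],
    [0, -20, 0, 0, 0, 0],
    [0, 0, 0, 0, 0, 0],
  ],
)

```text
clock: 9.62
position: [0.5924, -0.0345, 0.1456]
eef_rot: [[0.997, 0.005, 0.081], [-0.081, 0.0, 0.997], [0.005, -1.0, 0.001]]
ft_force: [0.3, -0.4, -0.2]
grip_width: 0.0811
```

step_arm(
  targets=[
    [10, 0, 30, 0, 0, 0],
    [0, 0, 45, 0, 0, 0],
    [0, 0, 35, 0, 0, 0],
    [0, 0, 10, 0, 0, 0],
    [0, 0, 0, 0, 0, 0],
  ],
  grip=0.6,
)

```text
clock: 10.25
position: [0.6102, 0.0841, 0.1425]
eef_rot: [[0.997, -0.001, 0.08], [-0.08, -0.001, 0.997], [-0.001, -1.0, -0.001]]
ft_force: [0.0, -1.0, -0.9]
grip_width: 0.0512
```

Run:
```python
from h import *
S=vision.capture("scene");T=vision.capture("top");move((.5995,.0844,.06),(.081,.997))
a=cv2.resize(S["frame"][190:280,270:370],None,fx=4,fy=4,interpolation=2);b=cv2.resize(T["frame"][170:260,270:370],None,fx=4,fy=4,interpolation=2)
cv2.imwrite("pics/c6.png",np.hstack([a,b])[:,:,::-1])
ms=mask(S,(12,150,60),(32,255,255),(295,195,335,250));mt=mask(T,(12,150,60),(32,255,255),(310,190,355,235))
print(blobs(ms,30),blobs(mt,30))
```

```text
turn [ 0.001 -0.002 -0.001]
pos [610.4  82.1 142.9] shift mm [-11.1  82.9   1.4] F [ 0.2 -0.6 -0.3] w 51.0 t 10.35
[([315.5, 232.2], [307, 221, 19, 25, 354])] [([336.5, 191.1], [310, 190, 45, 5, 130]), ([327.3, 209.3], [318, 200, 19, 20, 296])]
```

View pics/c6.png

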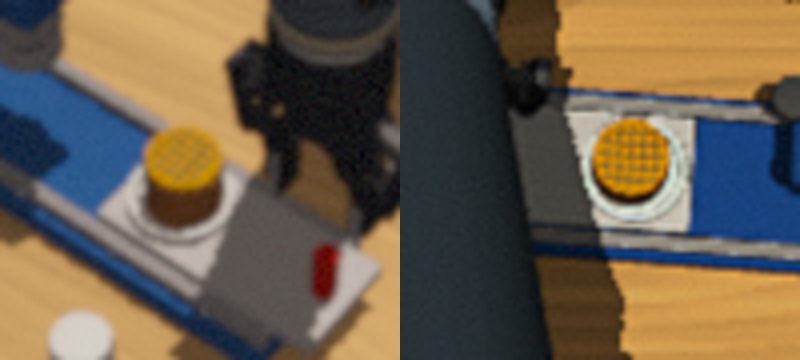

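The stamp stands in the nest with the white ring showing around it in both views (scene about (315,230), top (327,209)). Now a numeric check of its height, tilt and centring.

Run:
```python
from h import *
S=vision.capture("scene");T=vision.capture("top")
E=[]
for c,bx in((S,(295,215,335,250)),(T,(310,197,355,235))):
    m=mask(c,(17,170,85),(30,255,255),bx);k=max(cv2.findContours(m,cv2.RETR_EXTERNAL,cv2.CHAIN_APPROX_NONE)[0],key=cv2.contourArea);e=cv2.fitEllipse(cv2.convexHull(k));E.append(e[0]);print(e)
P,g=tri(S,E[0],T,E[1]);print("gold tri",P,g,plane(S,E[0],.09),plane(T,E[1],.09))
```

```text
((315.55596923828125, 229.80555725097656), (16.520769119262695, 18.663759231567383), 83.26616668701172)
((327.2720947265625, 209.04115295410156), (18.517539978027344, 18.747982025146484), 42.020172119140625)
gold tri [ 0.58879536 -0.03262362  0.08496313] 0.00391324420853694 [ 0.59280408 -0.03209523  0.09      ] [ 0.58685086 -0.03084207  0.09      ]
```

Seated: height rose 42.5 mm, the plate is level, and it sits ~3 mm off-centre in y, inside the 4 mm play. Next the handle.

step_arm(
  targets=[
    [-10.5, 10, 1.5, 0, 0, 0],
    [0, 30, 0, 0, 0, 0],
    [0, 30, 0, 0, 0, 0],
    [0, 18, 0, 0, 0, 0],
    [0, 0, 0, 0, 0, 0],
  ],
)

```text
clock: 11.08
position: [0.5989, 0.0863, 0.0538]
eef_rot: [[0.997, -0.003, 0.081], [-0.081, -0.001, 0.997], [-0.003, -1.0, -0.001]]
ft_force: [-0.4, 0.2, 0.2]
grip_width: 0.0513
```

step_arm(
  targets=[
    [0, 0, 0, 0, 0, 0],
    [0, 0, 0, 0, 0, 0],
    [0, 0, 0, 0, 0, 0],
    [0, 0, 0, 0, 0, 0],
  ],
  grip=0,
  force=30,
)

```text
clock: 11.58
position: [0.6011, 0.0858, 0.0567]
eef_rot: [[0.997, 0.002, 0.081], [-0.081, -0.001, 0.997], [0.002, -1.0, -0.0]]
ft_force: [-1.5, -2.6, 5.4]
grip_width: 0.0168
```

Run:
```python
from h import *
S=vision.capture("scene");move((.590,-.045,.052),(.081,.997))
```

```text
turn [ 0.    -0.     0.002]
pos [601.1  85.9  56.7] shift mm [  -0.4    4.7 -131.3] F [-2.2 -3.3  6.3] w 16.9 t 11.62
```

step_arm(
  targets=[
    [0, 0, -6, 0, 0, 0],
    [0, 0, -12, 0, 0, 0],
    [0, 0, -14, 0, 0, 0],
    [0, 0, -14, 0, 0, 0],
    [0, 0, -14, 0, 0, 0],
  ],
)

```text
clock: 12.25
position: [0.5973, 0.0289, 0.0567]
eef_rot: [[0.997, 0.005, 0.079], [-0.079, 0.003, 0.997], [0.004, -1.0, 0.003]]
ft_force: [1.4, 3.5, 5.9]
grip_width: 0.017
```

step_arm(
  targets=[
    [0, 0, -14, 0, 0, 0],
    [0, 0, -14, 0, 0, 0],
    [0, 0, -14, 0, 0, 0],
    [0, 0, -10, 0, 0, 0],
    [0, 0, -5, 0, 0, 0],
  ],
)

```text
clock: 12.88
position: [0.5934, -0.03, 0.0567]
eef_rot: [[0.997, 0.006, 0.081], [-0.081, 0.001, 0.997], [0.006, -1.0, 0.001]]
ft_force: [3.0, 3.0, 5.9]
grip_width: 0.017
```

step_arm(
  targets=[
    [0, 0, -3, 0, 0, 0],
    [0, 0, 0, 0, 0, 0],
  ],
)

```text
clock: 13.12
position: [0.5932, -0.0331, 0.0567]
eef_rot: [[0.997, 0.006, 0.081], [-0.081, 0.0, 0.997], [0.006, -1.0, 0.001]]
ft_force: [3.1, -0.0, 5.5]
grip_width: 0.0171
```

step_arm(
  targets=[
    [0, 0, -3, 0, 0, 0],
    [0, 0, 0, 0, 0, 0],
  ],
)

```text
clock: 13.38
position: [0.593, -0.0358, 0.0567]
eef_rot: [[0.997, 0.006, 0.081], [-0.081, 0.001, 0.997], [0.006, -1.0, 0.001]]
ft_force: [4.0, 2.0, 5.3]
grip_width: 0.017
```

step_arm(
  targets=[
    [0, 0, -3, 0, 0, 0],
    [0, 0, 0, 0, 0, 0],
  ],
)

```text
clock: 13.62
position: [0.5928, -0.0387, 0.0567]
eef_rot: [[0.997, 0.006, 0.081], [-0.081, 0.001, 0.997], [0.006, -1.0, 0.001]]
ft_force: [4.3, 1.7, 5.6]
grip_width: 0.017
```

step_arm(
  targets=[
    [0, 0, -3, 0, 0, 0],
    [0, 0, 0, 0, 0, 0],
  ],
)

```text
clock: 13.88
position: [0.5926, -0.0417, 0.0567]
eef_rot: [[0.997, 0.006, 0.081], [-0.081, 0.001, 0.997], [0.006, -1.0, 0.001]]
ft_force: [4.1, 1.8, 4.8]
grip_width: 0.0168
```

step_arm(
  targets=[
    [0, 0, -3, 0, 0, 0],
    [0, 0, 0, 0, 0, 0],
  ],
)

```text
clock: 14.12
position: [0.5924, -0.0448, 0.0567]
eef_rot: [[0.997, 0.006, 0.081], [-0.081, 0.0, 0.997], [0.006, -1.0, 0.001]]
ft_force: [3.8, 1.5, 5.4]
grip_width: 0.0171
```

step_arm(
  targets=[
    [0, 0, -3, 0, 0, 0],
    [0, 0, 0, 0, 0, 0],
  ],
)

```text
clock: 14.38
position: [0.5922, -0.0478, 0.0567]
eef_rot: [[0.997, 0.006, 0.081], [-0.081, 0.0, 0.997], [0.006, -1.0, 0.001]]
ft_force: [5.0, 1.8, 4.9]
grip_width: 0.0171
```

step_arm(
  targets=[
    [0.5, 0, -3, 0, 0, 0],
    [0, 0, 0, 0, 0, 0],
  ],
)

```text
clock: 14.62
position: [0.5921, -0.0491, 0.0567]
eef_rot: [[0.997, 0.005, 0.08], [-0.08, 0.002, 0.997], [0.005, -1.0, 0.003]]
ft_force: [3.9, 4.7, 7.3]
grip_width: 0.0169
```

step_arm(
  targets=[
    [0.5, 0, -3, 0, 0, 0],
    [0, 0, 0, 0, 0, 0],
  ],
)

```text
clock: 14.88
position: [0.5921, -0.0491, 0.0566]
eef_rot: [[0.997, 0.005, 0.078], [-0.078, 0.005, 0.997], [0.004, -1.0, 0.006]]
ft_force: [2.9, 9.3, 7.5]
grip_width: 0.0168
```

step_arm(
  targets=[
    [0.5, 0, -3, 0, 0, 0],
    [0, 0, 0, 0, 0, 0],
  ],
)

```text
clock: 15.12
position: [0.5921, -0.0492, 0.0567]
eef_rot: [[0.997, 0.004, 0.076], [-0.076, 0.009, 0.997], [0.003, -1.0, 0.009]]
ft_force: [1.7, 14.6, 9.3]
grip_width: 0.0168
```

The tray is firmly on its stop (y stays at −0.0491 while the force climbs to 15 N). Relax, release, and rise away from the counterweight.

step_arm(
  targets=[
    [-1, 0, 6, 0, 0, 0],
    [0, 0, 0, 0, 0, 0],
  ],
)

```text
clock: 15.38
position: [0.5921, -0.0491, 0.0567]
eef_rot: [[0.997, 0.006, 0.079], [-0.079, 0.002, 0.997], [0.005, -1.0, 0.002]]
ft_force: [3.8, 4.1, 5.8]
grip_width: 0.0167
```

step_arm(
  targets=[
    [0, 0, 0, 0, 0, 0],
    [0, 0, 0, 0, 0, 0],
    [0, 0, 0, 0, 0, 0],
  ],
  grip=0.5,
)

```text
clock: 15.75
position: [0.5886, -0.0516, 0.0546]
eef_rot: [[0.997, -0.002, 0.081], [-0.081, -0.0, 0.997], [-0.002, -1.0, -0.001]]
ft_force: [-0.2, 0.5, 0.6]
grip_width: 0.0425
```

step_arm(
  targets=[
    [0, -35, 0, 0, 0, 0],
    [0, -55, 0, 0, 0, 0],
    [0, -55, 20, 0, 0, 0],
    [0, -55, 20, 0, 0, 0],
    [0, -55, 0, 0, 0, 0],
  ],
)

```text
clock: 16.38
position: [0.5923, -0.0091, 0.3117]
eef_rot: [[0.997, -0.001, 0.078], [-0.078, 0.001, 0.997], [-0.001, -1.0, 0.001]]
ft_force: [0.7, -0.9, -0.3]
grip_width: 0.0425
```

step_arm(
  targets=[
    [0, -45, 0, 0, 0, 0],
    [0, 0, 0, 0, 0, 0],
  ],
)

```text
clock: 16.62
position: [0.5943, -0.0114, 0.3594]
eef_rot: [[0.997, 0.008, 0.081], [-0.081, 0.0, 0.997], [0.008, -1.0, 0.001]]
ft_force: [0.4, 0.2, -0.7]
grip_width: 0.0426
```

Run:
```python
from h import *
S=vision.capture("scene");T=vision.capture("top");move((.557,-.226,.33),(.081,.997))
a=cv2.resize(S["frame"][120:270,220:350],None,fx=3,fy=3,interpolation=2);b=cv2.resize(T["frame"][150:300,320:450],None,fx=3,fy=3,interpolation=2)
cv2.imwrite("pics/c7.png",np.hstack([a,b])[:,:,::-1])
for c,bx in((S,(250,125,275,162)),(T,(395,200,425,222))):print(blobs(mask(c,(0,0,0),(180,255,50),bx)))
```

```text
turn [ 0.    -0.    -0.001]
pos [592.3 -11.4 354.6] shift mm [ -17.8   24.6 -216.8] F [-0.  -1.2  0.1] w 42.5 t 16.73
[([261.6, 147.0], [259, 139, 6, 17, 87])]
[([409.6, 210.8], [405, 205, 12, 13, 113]), ([410.2, 220.7], [400, 220, 25, 2, 35])]
```

View pics/c7.png

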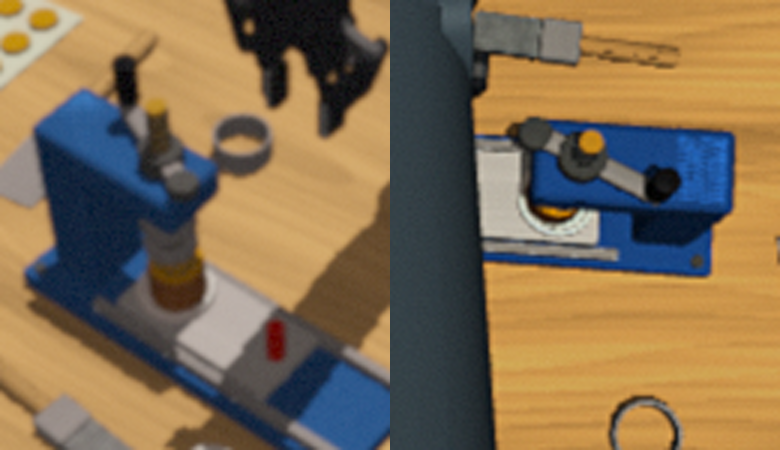

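The tray is home with the stamp under the shoe. The knob hasn't moved (scene (261.6,147), top (409.6,211)). Move over the knob.

step_arm(
  targets=[
    [-3, 0, -35, 0, 0, 0],
    [-4, 0, -45, 0, 0, 0],
    [-4, 0, -45, 0, 0, 0],
    [-4, 0, -45, 0, 0, 0],
    [-4, 5, -40, 0, 0, 0],
  ],
)

```text
clock: 17.35
position: [0.5556, -0.2206, 0.3481]
eef_rot: [[0.997, -0.004, 0.082], [-0.082, 0.001, 0.997], [-0.004, -1.0, 0.0]]
ft_force: [1.2, -0.3, -0.1]
grip_width: 0.0427
```

step_arm(
  targets=[
    [0, 15, -8, 0, 0, 0],
    [0, 0, 0, 0, 0, 0],
    [0, 0, 0, 0, 0, 0],
  ],
)

```text
clock: 17.73
position: [0.5568, -0.2248, 0.3346]
eef_rot: [[0.997, -0.001, 0.078], [-0.078, 0.001, 0.997], [-0.001, -1.0, 0.001]]
ft_force: [-0.2, -0.2, 0.5]
grip_width: 0.0429
```

Run:
```python
from h import *
S=vision.capture("scene");T=vision.capture("top");move((.556,-.227,.245),(.081,.997))
a=cv2.resize(S["frame"][90:190,210:310],None,fx=4,fy=4,interpolation=2);b=cv2.resize(T["frame"][160:260,350:450],None,fx=4,fy=4,interpolation=2)
cv2.imwrite("pics/c8.png",np.hstack([a,b])[:,:,::-1])
```

```text
turn [-0.001  0.003  0.   ]
pos [ 557.  -225.1  335.4] shift mm [-0.9 90.4 -2. ] F [0.1 0.9 0. ] w 43.0 t 17.82
```

View pics/c8.png

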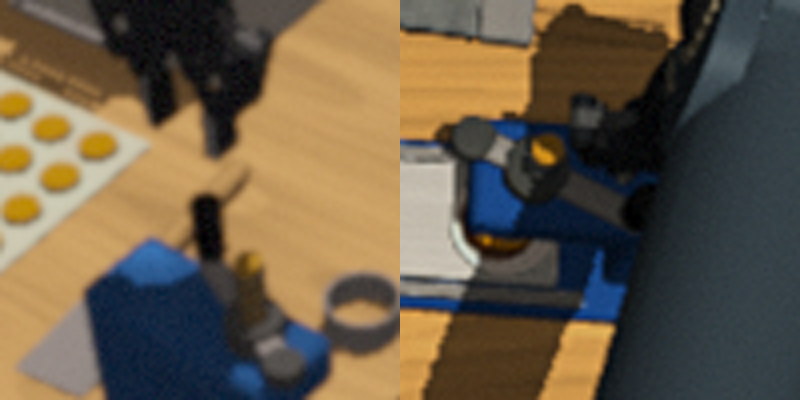

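Fingertips are at scene crop (160,115) and (215,150), and the knob top is at (207,200). I'll check the line-up by projection.

Run:
```python
from h import *
S=vision.capture("scene");move((.556,-.227,.245),(.081,.997))
p=np.array(read_state()["position"])
print("tip mid seen",(210+188/4,90+132/4),"proj",proj(S,p),proj(S,p+[0,0,.006]))
for x in(.550,.556,.562):
  for y in(-.222,-.227):
    print(x,y,proj(S,(x,y,.281)))
```

```text
turn [-0.     0.003  0.001]
pos [ 557.  -225.4  335.6] shift mm [-0.8 90.6 -1.7] F [ 0.6 -0.2  0.4] w 42.6 t 17.88
tip mid seen (257.0, 123.0) proj [257.40609358 123.45952203] [257.15669517 121.55690646]
0.55 -0.222 [262.3663321  139.13178145]
0.55 -0.227 [260.82749473 138.40006376]
0.556 -0.222 [260.88030484 140.45299459]
0.556 -0.227 [259.33982163 139.71748309]
0.562 -0.222 [259.38680718 141.78084961]
0.562 -0.227 [257.84468098 141.04151537]
```

step_arm(
  targets=[
    [-2.5, 20, 1.5, 0, 0, 0],
    [0, 25, 0, 0, 0, 0],
    [0, 10, 0, 0, 0, 0],
    [0, 0, 0, 0, 0, 0],
  ],
)

```text
clock: 18.38
position: [0.554, -0.2247, 0.2801]
eef_rot: [[0.997, -0.001, 0.08], [-0.08, 0.0, 0.997], [-0.001, -1.0, 0.0]]
ft_force: [-1.0, -0.2, 0.7]
grip_width: 0.0427
```

step_arm(
  targets=[
    [0, 20, 0, 0, 0, 0],
    [0, 14, 0, 0, 0, 0],
    [0, 0, 0, 0, 0, 0],
  ],
)

```text
clock: 18.75
position: [0.5536, -0.2249, 0.2457]
eef_rot: [[0.997, -0.001, 0.081], [-0.081, 0.001, 0.997], [-0.001, -1.0, 0.0]]
ft_force: [-0.2, -0.5, -0.2]
grip_width: 0.0423
```

step_arm(
  targets=[
    [0, 0, 0, 0, 0, 0],
    [0, 0, 0, 0, 0, 0],
    [0, 0, 0, 0, 0, 0],
    [0, 0, 0, 0, 0, 0],
  ],
  grip=0,
  force=40,
)

```text
clock: 19.25
position: [0.5544, -0.2266, 0.2474]
eef_rot: [[0.997, 0.002, 0.082], [-0.082, -0.002, 0.997], [0.002, -1.0, -0.002]]
ft_force: [0.4, -5.2, 4.0]
grip_width: 0.0206
```

Run:
```python
from h import *
S=vision.capture("scene");move((.556,-.227,.245),(.081,.997));print(read_state()["wrist_torque"])
```

```text
turn [ 0.002 -0.001  0.002]
pos [ 554.5 -226.6  247.4] shift mm [ 1.6  2.4 -0.3] F [ 1.1 -5.   4.7] w 20.9 t 19.3
[-1.04052294 -0.03387988  0.03832121]
```

The knob is held (width 21 mm), and its distance to the axis found from the tray stop is 65 mm, which agrees with the given radius. Now generate the circle rows.

```bash
cat >> h.py <<'E'
def rows(th,n,d,R=65.,corr=(0,0)):
    "clockwise n steps of d rad from world angle th; rows in tool x,z mm rounded to .1, corr = extra world mm spread over rows"
    X=np.array([.9967,-.081]);Z=np.array([.081,.9967]);o=[];acc=np.zeros(2);P0=R*np.array([np.cos(th),np.sin(th)])
    for i in range(1,n+1):
        a=th-d*i;P=R*np.array([np.cos(a),np.sin(a)])-P0+np.array(corr)*i/n
        t=np.round(np.array([X@P,Z@P])-acc,1);acc+=t;o.append([t[0],0,t[1],0,0,0])
    for k in range(0,n,5):print(str([[float(v) if v else 0 for v in q] for q in o[k:k+5]]))
    print("end th",th-d*n)
E
python3 -c "
from h import *
rows(-2.026,13,.2)"
```

```text
[[-11.5, 0, 5.9, 0, 0, 0], [-10.2, 0, 8.1, 0, 0, 0], [-8.3, 0, 10.0, 0, 0, 0], [-6.2, 0, 11.4, 0, 0, 0], [-3.8, 0, 12.4, 0, 0, 0]]
[[-1.2, 0, 12.9, 0, 0, 0], [1.3, 0, 12.9, 0, 0, 0], [3.9, 0, 12.4, 0, 0, 0], [6.2, 0, 11.4, 0, 0, 0], [8.4, 0, 9.9, 0, 0, 0]]
[[10.2, 0, 8.0, 0, 0, 0], [11.6, 0, 5.9, 0, 0, 0], [12.5, 0, 3.4, 0, 0, 0]]
end th -4.6259999999999994
```

step_arm(
  targets=[
    [-11.5, 0, 5.9, 0, 0, 0],
  ],
)

```text
clock: 19.42
position: [0.545, -0.2208, 0.2474]
eef_rot: [[0.997, 0.006, 0.082], [-0.082, -0.004, 0.997], [0.006, -1.0, -0.004]]
ft_force: [4.9, -6.2, 3.2]
grip_width: 0.0208
```

step_arm(
  targets=[
    [-10.2, 0, 8.1, 0, 0, 0],
  ],
)

```text
clock: 19.55
position: [0.5349, -0.2115, 0.2474]
eef_rot: [[0.997, 0.005, 0.082], [-0.082, -0.004, 0.997], [0.006, -1.0, -0.003]]
ft_force: [4.6, -6.0, 2.2]
grip_width: 0.0207
```

step_arm(
  targets=[
    [-8.3, 0, 10, 0, 0, 0],
  ],
)

```text
clock: 19.68
position: [0.5272, -0.2007, 0.2474]
eef_rot: [[0.997, 0.005, 0.082], [-0.082, -0.003, 0.997], [0.005, -1.0, -0.003]]
ft_force: [3.9, -7.0, 2.5]
grip_width: 0.0208
```

step_arm(
  targets=[
    [-6.2, 0, 11.4, 0, 0, 0],
  ],
)

```text
clock: 19.8
position: [0.5219, -0.1887, 0.2474]
eef_rot: [[0.997, 0.005, 0.082], [-0.082, -0.003, 0.997], [0.005, -1.0, -0.003]]
ft_force: [3.9, -6.1, 1.4]
grip_width: 0.0213
```

step_arm(
  targets=[
    [-3.8, 0, 12.4, 0, 0, 0],
  ],
)

```text
clock: 19.92
position: [0.5192, -0.176, 0.2474]
eef_rot: [[0.997, 0.005, 0.082], [-0.082, -0.003, 0.997], [0.005, -1.0, -0.003]]
ft_force: [4.9, -7.4, 1.8]
grip_width: 0.0208
```

step_arm(
  targets=[
    [-1.2, 0, 12.9, 0, 0, 0],
  ],
)

```text
clock: 20.05
position: [0.5189, -0.1632, 0.2474]
eef_rot: [[0.997, 0.004, 0.082], [-0.082, -0.003, 0.997], [0.005, -1.0, -0.003]]
ft_force: [3.5, -8.0, 1.8]
grip_width: 0.0207
```

step_arm(
  targets=[
    [1.3, 0, 12.9, 0, 0, 0],
  ],
)

```text
clock: 20.18
position: [0.5212, -0.1507, 0.2474]
eef_rot: [[0.997, 0.004, 0.082], [-0.082, -0.004, 0.997], [0.004, -1.0, -0.004]]
ft_force: [3.0, -8.6, 3.2]
grip_width: 0.0206
```

step_arm(
  targets=[
    [3.9, 0, 12.4, 0, 0, 0],
  ],
)

```text
clock: 20.3
position: [0.5259, -0.139, 0.2474]
eef_rot: [[0.997, 0.003, 0.082], [-0.082, -0.004, 0.997], [0.004, -1.0, -0.004]]
ft_force: [2.2, -9.1, 3.4]
grip_width: 0.0209
```

step_arm(
  targets=[
    [6.2, 0, 11.4, 0, 0, 0],
  ],
)

```text
clock: 20.42
position: [0.5326, -0.1285, 0.2474]
eef_rot: [[0.997, 0.002, 0.083], [-0.083, -0.004, 0.997], [0.003, -1.0, -0.004]]
ft_force: [0.4, -10.4, 4.1]
grip_width: 0.0208
```

step_arm(
  targets=[
    [8.4, 0, 9.9, 0, 0, 0],
  ],
)

```text
clock: 20.55
position: [0.5412, -0.1195, 0.2474]
eef_rot: [[0.997, 0.001, 0.083], [-0.083, -0.004, 0.997], [0.001, -1.0, -0.004]]
ft_force: [-0.4, -8.6, 6.4]
grip_width: 0.0205
```

step_arm(
  targets=[
    [10.2, 0, 8, 0, 0, 0],
  ],
)

```text
clock: 20.68
position: [0.5514, -0.1122, 0.2474]
eef_rot: [[0.997, -0.001, 0.083], [-0.083, -0.004, 0.997], [-0.001, -1.0, -0.004]]
ft_force: [-2.0, -9.4, 6.7]
grip_width: 0.0207
```

step_arm(
  targets=[
    [11.6, 0, 5.9, 0, 0, 0],
  ],
)

```text
clock: 20.8
position: [0.5629, -0.107, 0.2473]
eef_rot: [[0.997, -0.003, 0.083], [-0.083, -0.003, 0.997], [-0.002, -1.0, -0.004]]
ft_force: [-5.3, -8.4, 7.7]
grip_width: 0.0209
```

step_arm(
  targets=[
    [12.5, 0, 3.4, 0, 0, 0],
  ],
)

```text
clock: 20.92
position: [0.5752, -0.1041, 0.2473]
eef_rot: [[0.997, -0.004, 0.082], [-0.082, -0.003, 0.997], [-0.004, -1.0, -0.003]]
ft_force: [-5.4, -6.5, 10.1]
grip_width: 0.0207
```

```bash
cat > log.txt <<'E'
545.0 -220.8 4.9 -6.2
534.9 -211.5 4.6 -6.0
527.2 -200.7 3.9 -7.0
521.9 -188.7 3.9 -6.1
519.2 -176.0 4.9 -7.4
518.9 -163.2 3.5 -8.0
521.2 -150.7 3.0 -8.6
525.9 -139.0 2.2 -9.1
532.6 -128.5 .4 -10.4
541.2 -119.5 -.4 -8.6
551.4 -112.2 -2.0 -9.4
562.9 -107.0 -5.3 -8.4
575.2 -104.1 -5.4 -6.5
E
cat >> h.py <<'E'
C0=None
def ana(fit=True,C=(583.5,-168.5)):
    from scipy.optimize import least_squares
    D=np.loadtxt("log.txt");P=D[:,:2];F=D[:,2:4]
    f=least_squares(lambda v:np.hypot(*(P-v[:2]).T)-v[2],[583,-168,65]).x;g=least_squares(lambda v:np.hypot(*(P-v).T)-65,[583,-168]).x
    print("fit",f,g,"res",np.abs(np.hypot(*(P-g).T)-65).max());C=g
    th=np.unwrap(np.arctan2(*(P-C).T[::-1]));t=np.c_[np.sin(th),-np.cos(th)];rr=np.c_[np.cos(th),np.sin(th)]
    th0=np.arctan2(-226.6-C[1],554.5-C[0])
    for a,b,c in zip(th0-th,-(F*t).sum(1),(F*rr).sum(1)):print(f"turned {a:.3f} tang {b:.1f}N load {b*.065:.3f}Nm radial {c:.1f}")
    print("th last",th[-1]);return C
E
python3 -c "
from h import *
ana();move((0,0,0));rows(-4.626,20,.1)"
```

```text
fit [ 583.77479323 -168.60304348   65.03834446] [ 583.72917784 -168.59094141] res 0.05293651580255698
turned 0.171 tang 7.6N load 0.496Nm radial 2.1
turned 0.383 tang 7.5N load 0.490Nm radial 0.5
turned 0.587 tang 8.0N load 0.521Nm radial 0.1
turned 0.790 tang 7.0N load 0.455Nm radial -1.8
turned 0.990 tang 7.9N load 0.514Nm radial -4.0
turned 1.187 tang 7.7N load 0.499Nm radial -4.2
turned 1.383 tang 7.4N load 0.484Nm radial -5.2
turned 1.577 tang 7.1N load 0.461Nm radial -6.1
turned 1.769 tang 7.9N load 0.516Nm radial -6.7
turned 1.961 tang 5.9N load 0.386Nm radial -6.2
turned 2.154 tang 6.4N load 0.417Nm radial -7.2
turned 2.349 tang 7.7N load 0.501Nm radial -6.3
turned 2.543 tang 6.2N load 0.403Nm radial -5.7
th last -4.580898186518771
pos [ 575.2 -104.1  247.3] shift mm [-581.   249.3   57.1] F [-5.4 -6.5 10.1] w 20.7 t 20.93
[[6.5, 0, 0.8, 0, 0, 0], [6.4, 0, 0.1, 0, 0, 0], [6.5, 0, -0.6, 0, 0, 0], [6.4, 0, -1.1, 0, 0, 0], [6.3, 0, -1.9, 0, 0, 0]]
[[6.0, 0, -2.4, 0, 0, 0], [5.7, 0, -3.0, 0, 0, 0], [5.5, 0, -3.6, 0, 0, 0], [5.0, 0, -4.1, 0, 0, 0], [4.6, 0, -4.5, 0, 0, 0]]
[[4.1, 0, -5.1, 0, 0, 0], [3.6, 0, -5.4, 0, 0, 0], [3.1, 0, -5.7, 0, 0, 0], [2.5, 0, -6.0, 0, 0, 0], [1.8, 0, -6.2, 0, 0, 0]]
[[1.2, 0, -6.4, 0, 0, 0], [0.6, 0, -6.5, 0, 0, 0], [-0.1, 0, -6.5, 0, 0, 0], [-0.7, 0, -6.5, 0, 0, 0], [-1.4, 0, -6.3, 0, 0, 0]]
end th -6.626
```

The circle fits within 0.05 mm at radius 65.04 mm, and free load is ≈0.49 Nm with about ±0.05 noise. Continue in 0.1 rad steps, recentring the command slightly.

```bash
python3 -c "
from h import *
rows(-4.626,10,.1,65,(1.2,-2.5))
rows(-5.626,10,.1)"
```

```text
[[6.6, 0, 0.5, 0, 0, 0], [6.6, 0, -0.1, 0, 0, 0], [6.6, 0, -0.8, 0, 0, 0], [6.6, 0, -1.4, 0, 0, 0], [6.4, 0, -2.0, 0, 0, 0]]
[[6.1, 0, -2.7, 0, 0, 0], [5.9, 0, -3.3, 0, 0, 0], [5.6, 0, -3.8, 0, 0, 0], [5.2, 0, -4.3, 0, 0, 0], [4.7, 0, -4.8, 0, 0, 0]]
end th -5.626
[[4.1, 0, -5.0, 0, 0, 0], [3.6, 0, -5.4, 0, 0, 0], [3.1, 0, -5.8, 0, 0, 0], [2.4, 0, -6.0, 0, 0, 0], [1.9, 0, -6.2, 0, 0, 0]]
[[1.2, 0, -6.4, 0, 0, 0], [0.6, 0, -6.5, 0, 0, 0], [-0.1, 0, -6.5, 0, 0, 0], [-0.7, 0, -6.4, 0, 0, 0], [-1.4, 0, -6.4, 0, 0, 0]]
end th -6.626
```

step_arm(
  targets=[
    [6.6, 0, 0.5, 0, 0, 0],
  ],
)

```text
clock: 21.05
position: [0.5819, -0.1037, 0.2473]
eef_rot: [[0.997, -0.004, 0.082], [-0.082, -0.002, 0.997], [-0.004, -1.0, -0.002]]
ft_force: [-7.0, -4.7, 9.9]
grip_width: 0.0209
```

step_arm(
  targets=[
    [6.6, 0, -0.1, 0, 0, 0],
  ],
)

```text
clock: 21.18
position: [0.588, -0.1038, 0.2473]
eef_rot: [[0.997, -0.005, 0.082], [-0.082, -0.001, 0.997], [-0.005, -1.0, -0.001]]
ft_force: [-6.9, -4.7, 10.8]
grip_width: 0.0209
```

step_arm(
  targets=[
    [6.6, 0, -0.8, 0, 0, 0],
  ],
)

```text
clock: 21.3
position: [0.5944, -0.1045, 0.2473]
eef_rot: [[0.997, -0.005, 0.081], [-0.081, 0.0, 0.997], [-0.005, -1.0, -0.0]]
ft_force: [-8.7, -2.9, 11.0]
grip_width: 0.0206
```

step_arm(
  targets=[
    [6.6, 0, -1.4, 0, 0, 0],
  ],
)

```text
clock: 21.42
position: [0.6008, -0.1059, 0.2473]
eef_rot: [[0.997, -0.005, 0.081], [-0.081, 0.001, 0.997], [-0.005, -1.0, 0.0]]
ft_force: [-8.6, -2.3, 10.6]
grip_width: 0.021
```

step_arm(
  targets=[
    [6.4, 0, -2, 0, 0, 0],
  ],
)

```text
clock: 21.55
position: [0.6069, -0.1079, 0.2473]
eef_rot: [[0.997, -0.005, 0.081], [-0.081, 0.002, 0.997], [-0.006, -1.0, 0.001]]
ft_force: [-8.6, -0.6, 10.3]
grip_width: 0.0209
```

step_arm(
  targets=[
    [6.1, 0, -2.7, 0, 0, 0],
  ],
)

```text
clock: 21.68
position: [0.6128, -0.1105, 0.2473]
eef_rot: [[0.997, -0.005, 0.08], [-0.08, 0.002, 0.997], [-0.006, -1.0, 0.002]]
ft_force: [-8.5, -1.0, 10.5]
grip_width: 0.0211
```

step_arm(
  targets=[
    [5.9, 0, -3.3, 0, 0, 0],
  ],
)

```text
clock: 21.8
position: [0.6185, -0.1137, 0.2473]
eef_rot: [[0.997, -0.005, 0.08], [-0.08, 0.003, 0.997], [-0.006, -1.0, 0.003]]
ft_force: [-7.3, 0.8, 11.8]
grip_width: 0.0213
```

step_arm(
  targets=[
    [5.6, 0, -3.8, 0, 0, 0],
  ],
)

```text
clock: 21.92
position: [0.6239, -0.1175, 0.2473]
eef_rot: [[0.997, -0.005, 0.08], [-0.08, 0.004, 0.997], [-0.006, -1.0, 0.003]]
ft_force: [-8.9, 1.0, 11.0]
grip_width: 0.0207
```

step_arm(
  targets=[
    [5.2, 0, -4.3, 0, 0, 0],
  ],
)

```text
clock: 22.05
position: [0.6288, -0.1217, 0.2473]
eef_rot: [[0.997, -0.005, 0.079], [-0.079, 0.004, 0.997], [-0.006, -1.0, 0.004]]
ft_force: [-8.6, 1.9, 11.4]
grip_width: 0.0211
```

step_arm(
  targets=[
    [4.7, 0, -4.8, 0, 0, 0],
  ],
)

```text
clock: 22.18
position: [0.6332, -0.1264, 0.2473]
eef_rot: [[0.997, -0.005, 0.079], [-0.079, 0.005, 0.997], [-0.005, -1.0, 0.004]]
ft_force: [-7.3, 2.5, 10.0]
grip_width: 0.0208
```

step_arm(
  targets=[
    [4.1, -0.5, -5, 0, 0, 0],
  ],
)

```text
clock: 22.3
position: [0.6368, -0.1311, 0.2474]
eef_rot: [[0.997, -0.005, 0.079], [-0.079, 0.006, 0.997], [-0.006, -1.0, 0.005]]
ft_force: [-7.6, 4.0, 7.4]
grip_width: 0.0209
```

step_arm(
  targets=[
    [3.6, -0.5, -5.4, 0, 0, 0],
  ],
)

```text
clock: 22.42
position: [0.64, -0.136, 0.2474]
eef_rot: [[0.997, -0.006, 0.078], [-0.078, 0.007, 0.997], [-0.006, -1.0, 0.006]]
ft_force: [-6.3, 4.7, 5.8]
grip_width: 0.0213
```

step_arm(
  targets=[
    [3.1, -0.5, -5.8, 0, 0, 0],
  ],
)

```text
clock: 22.55
position: [0.6428, -0.1414, 0.2474]
eef_rot: [[0.997, -0.006, 0.077], [-0.077, 0.007, 0.997], [-0.006, -1.0, 0.007]]
ft_force: [-5.7, 4.9, 3.9]
grip_width: 0.0208
```

step_arm(
  targets=[
    [2.4, -0.5, -6, 0, 0, 0],
  ],
)

```text
clock: 22.68
position: [0.645, -0.1468, 0.2474]
eef_rot: [[0.997, -0.005, 0.077], [-0.077, 0.008, 0.997], [-0.006, -1.0, 0.008]]
ft_force: [-3.6, 7.0, 2.0]
grip_width: 0.0206
```

step_arm(
  targets=[
    [1.9, -0.5, -6.2, 0, 0, 0],
  ],
)

```text
clock: 22.8
position: [0.6468, -0.1525, 0.2475]
eef_rot: [[0.997, -0.005, 0.076], [-0.076, 0.009, 0.997], [-0.006, -1.0, 0.009]]
ft_force: [-3.1, 7.1, 0.0]
grip_width: 0.0208
```

step_arm(
  targets=[
    [1.2, -0.5, -6.4, 0, 0, 0],
  ],
)

```text
clock: 22.92
position: [0.6479, -0.1585, 0.2475]
eef_rot: [[0.997, -0.004, 0.076], [-0.076, 0.01, 0.997], [-0.005, -1.0, 0.009]]
ft_force: [-1.1, 7.0, -1.8]
grip_width: 0.0211
```

step_arm(
  targets=[
    [0.6, 0, -6.5, 0, 0, 0],
  ],
)

```text
clock: 23.05
position: [0.6486, -0.1647, 0.2475]
eef_rot: [[0.997, -0.003, 0.076], [-0.076, 0.01, 0.997], [-0.004, -1.0, 0.01]]
ft_force: [-0.0, 7.9, -1.2]
grip_width: 0.0206
```

step_arm(
  targets=[
    [-0.1, 0, -6.5, 0, 0, 0],
  ],
)

```text
clock: 23.18
position: [0.6487, -0.171, 0.2475]
eef_rot: [[0.997, -0.002, 0.075], [-0.075, 0.01, 0.997], [-0.002, -1.0, 0.01]]
ft_force: [2.8, 7.2, -3.2]
grip_width: 0.021
```

step_arm(
  targets=[
    [-0.7, 0, -6.4, 0, 0, 0],
  ],
)

```text
clock: 23.3
position: [0.6483, -0.1759, 0.2475]
eef_rot: [[0.997, -0.0, 0.075], [-0.075, 0.012, 0.997], [-0.001, -1.0, 0.012]]
ft_force: [3.7, 11.2, -3.3]
grip_width: 0.021
```

step_arm(
  targets=[
    [-1.4, 0, -6.4, 0, 0, 0],
  ],
)

```text
clock: 23.42
position: [0.6474, -0.1814, 0.2476]
eef_rot: [[0.997, 0.002, 0.073], [-0.074, 0.012, 0.997], [0.001, -1.0, 0.012]]
ft_force: [7.2, 9.3, -4.2]
grip_width: 0.0209
```

```bash
cat >> log.txt <<'E'
581.9 -103.7 -7.0 -4.7
588.0 -103.8 -6.9 -4.7
594.4 -104.5 -8.7 -2.9
600.8 -105.9 -8.6 -2.3
606.9 -107.9 -8.6 -.6
612.8 -110.5 -8.5 -1.0
618.5 -113.7 -7.3 .8
623.9 -117.5 -8.9 1.0
628.8 -121.7 -8.6 1.9
633.2 -126.4 -7.3 2.5
636.8 -131.1 -7.6 4.0
640.0 -136.0 -6.3 4.7
642.8 -141.4 -5.7 4.9
645.0 -146.8 -3.6 7.0
646.8 -152.5 -3.1 7.1
647.9 -158.5 -1.1 7.0
648.6 -164.7 0 7.9
648.7 -171.0 2.8 7.2
648.3 -175.9 3.7 11.2
647.4 -181.4 7.2 9.3
E
python3 -c "
from h import *
ana();rows(-6.626,6,.1)"
```

```text
fit [ 583.73375861 -168.60818159   65.0012786 ] [ 583.73376795 -168.60698019] res 0.09058637917222256
turned 0.172 tang 7.6N load 0.496Nm radial 2.1
turned 0.383 tang 7.5N load 0.490Nm radial 0.5
turned 0.588 tang 8.0N load 0.521Nm radial 0.1
turned 0.790 tang 7.0N load 0.455Nm radial -1.8
turned 0.990 tang 7.9N load 0.514Nm radial -4.0
turned 1.187 tang 7.7N load 0.499Nm radial -4.2
turned 1.383 tang 7.4N load 0.484Nm radial -5.3
turned 1.577 tang 7.1N load 0.461Nm radial -6.1
turned 1.769 tang 7.9N load 0.516Nm radial -6.7
turned 1.961 tang 5.9N load 0.386Nm radial -6.2
turned 2.154 tang 6.4N load 0.417Nm radial -7.2
turned 2.349 tang 7.7N load 0.501Nm radial -6.3
turned 2.543 tang 6.2N load 0.403Nm radial -5.7
turned 2.646 tang 7.1N load 0.463Nm radial -4.5
turned 2.740 tang 6.6N load 0.427Nm radial -5.1
turned 2.840 tang 8.1N load 0.527Nm radial -4.3
turned 2.940 tang 7.7N load 0.500Nm radial -4.5
turned 3.039 tang 7.8N load 0.508Nm radial -3.6
turned 3.139 tang 7.2N load 0.465Nm radial -4.7
turned 3.239 tang 6.6N load 0.429Nm radial -3.2
turned 3.341 tang 7.6N load 0.495Nm radial -4.7
turned 3.440 tang 7.5N load 0.489Nm radial -4.6
turned 3.539 tang 6.6N load 0.432Nm radial -3.9
turned 3.630 tang 7.7N load 0.497Nm radial -3.9
turned 3.720 tang 7.2N load 0.470Nm radial -3.1
turned 3.814 tang 6.8N load 0.444Nm radial -3.1
turned 3.904 tang 7.8N load 0.507Nm radial -1.0
turned 3.995 tang 7.6N load 0.497Nm radial -1.2
turned 4.089 tang 7.1N load 0.461Nm radial 0.0
turned 4.185 tang 7.9N load 0.513Nm radial 0.5
turned 4.282 tang 7.3N load 0.474Nm radial 2.5
turned 4.358 tang 11.5N load 0.750Nm radial 2.4
turned 4.444 tang 10.5N load 0.685Nm radial 5.2
th last -6.481483449684313
[[-2.0, 0, -6.2, 0, 0, 0], [-2.6, 0, -5.9, 0, 0, 0], [-3.2, 0, -5.7, 0, 0, 0], [-3.7, 0, -5.3, 0, 0, 0], [-4.2, 0, -4.9, 0, 0, 0]]
[[-4.8, 0, -4.5, 0, 0, 0]]
end th -7.226000000000001
```

Touch is clear: load steps from ~0.48 to ~0.7 Nm between 4.28 and 4.36 rad turned, so touch ≈ 4.29 and the goal is ≈ 5.86. I'll continue part way to confirm that the load stays up and climbs.

```bash
python3 -c "
from h import *
rows(-6.626,9,.1,65,(1,-1.5))"
```

```text
[[-1.9, 0, -6.3, 0, 0, 0], [-2.4, 0, -6.2, 0, 0, 0], [-3.1, 0, -5.8, 0, 0, 0], [-3.6, 0, -5.5, 0, 0, 0], [-4.1, 0, -5.0, 0, 0, 0]]
[[-4.6, 0, -4.7, 0, 0, 0], [-5.0, 0, -4.1, 0, 0, 0], [-5.4, 0, -3.6, 0, 0, 0], [-5.7, 0, -3.0, 0, 0, 0]]
end th -7.526000000000001
```

step_arm(
  targets=[
    [-1.9, 0, -6.3, 0, 0, 0],
  ],
)

```text
clock: 23.55
position: [0.6459, -0.1878, 0.2476]
eef_rot: [[0.997, 0.004, 0.073], [-0.073, 0.012, 0.997], [0.003, -1.0, 0.012]]
ft_force: [8.8, 9.4, -5.4]
grip_width: 0.0211
```

step_arm(
  targets=[
    [-2.4, 0, -6.2, 0, 0, 0],
  ],
)

```text
clock: 23.68
position: [0.6435, -0.1942, 0.2476]
eef_rot: [[0.997, 0.005, 0.073], [-0.073, 0.011, 0.997], [0.004, -1.0, 0.011]]
ft_force: [9.9, 8.2, -5.0]
grip_width: 0.0208
```

step_arm(
  targets=[
    [-3.1, 0, -5.8, 0, 0, 0],
  ],
)

```text
clock: 23.8
position: [0.6404, -0.2003, 0.2476]
eef_rot: [[0.997, 0.006, 0.074], [-0.074, 0.01, 0.997], [0.006, -1.0, 0.01]]
ft_force: [11.0, 6.5, -7.6]
grip_width: 0.0209
```

step_arm(
  targets=[
    [-3.6, 0, -5.5, 0, 0, 0],
  ],
)

```text
clock: 23.92
position: [0.6367, -0.2062, 0.2476]
eef_rot: [[0.997, 0.007, 0.074], [-0.074, 0.009, 0.997], [0.007, -1.0, 0.009]]
ft_force: [12.1, 5.3, -7.5]
grip_width: 0.0209
```

step_arm(
  targets=[
    [-4.1, 0, -5, 0, 0, 0],
  ],
)

```text
clock: 24.05
position: [0.6324, -0.2117, 0.2476]
eef_rot: [[0.997, 0.008, 0.075], [-0.075, 0.008, 0.997], [0.007, -1.0, 0.008]]
ft_force: [13.4, 4.9, -8.5]
grip_width: 0.0205
```

step_arm(
  targets=[
    [-4.6, 0, -4.7, 0, 0, 0],
  ],
)

```text
clock: 24.18
position: [0.6275, -0.2167, 0.2476]
eef_rot: [[0.997, 0.008, 0.075], [-0.075, 0.007, 0.997], [0.008, -1.0, 0.007]]
ft_force: [13.0, 2.7, -8.2]
grip_width: 0.021
```

step_arm(
  targets=[
    [-5, 0, -4.1, 0, 0, 0],
  ],
)

```text
clock: 24.3
position: [0.6222, -0.221, 0.2476]
eef_rot: [[0.997, 0.008, 0.075], [-0.076, 0.006, 0.997], [0.008, -1.0, 0.006]]
ft_force: [13.3, 2.0, -8.4]
grip_width: 0.0206
```

step_arm(
  targets=[
    [-5.4, 0, -3.6, 0, 0, 0],
  ],
)

```text
clock: 24.42
position: [0.6164, -0.2248, 0.2476]
eef_rot: [[0.997, 0.008, 0.076], [-0.076, 0.005, 0.997], [0.008, -1.0, 0.005]]
ft_force: [12.7, 1.2, -8.8]
grip_width: 0.0209
```

step_arm(
  targets=[
    [-5.7, 0, -3, 0, 0, 0],
  ],
)

```text
clock: 24.55
position: [0.6103, -0.228, 0.2476]
eef_rot: [[0.997, 0.008, 0.076], [-0.076, 0.004, 0.997], [0.008, -1.0, 0.005]]
ft_force: [13.4, 0.4, -8.6]
grip_width: 0.0208
```

```bash
cat >> log.txt <<'E'
645.9 -187.8 8.8 9.4
643.5 -194.2 9.9 8.2
640.4 -200.3 11.0 6.5
636.7 -206.2 12.1 5.3
632.4 -211.7 13.4 4.9
627.5 -216.7 13.0 2.7
622.2 -221.0 13.3 2.0
616.4 -224.8 12.7 1.2
610.3 -228.0 13.4 .4
E
python3 -c "
from h import *
ana();rows(-7.526,5,.09)"|tail -16
```

```text
turned 4.185 tang 7.9N load 0.513Nm radial 0.5
turned 4.282 tang 7.3N load 0.474Nm radial 2.5
turned 4.358 tang 11.5N load 0.750Nm radial 2.4
turned 4.444 tang 10.5N load 0.685Nm radial 5.2
turned 4.545 tang 11.6N load 0.753Nm radial 5.6
turned 4.650 tang 11.4N load 0.743Nm radial 5.9
turned 4.755 tang 11.0N load 0.718Nm radial 6.4
turned 4.863 tang 11.3N load 0.736Nm radial 6.8
turned 4.970 tang 12.6N load 0.816Nm radial 6.8
turned 5.078 tang 11.4N load 0.743Nm radial 6.8
turned 5.183 tang 11.9N load 0.774Nm radial 6.3
turned 5.290 tang 11.6N load 0.753Nm radial 5.3
turned 5.396 tang 12.4N load 0.806Nm radial 5.1
th last -7.4333744375355995
[[-5.5, 0, -2.1, 0, 0, 0], [-5.6, 0, -1.6, 0, 0, 0], [-5.7, 0, -1.0, 0, 0, 0], [-5.9, 0, -0.6, 0, 0, 0], [-5.8, 0, 0, 0, 0, 0]]
end th -7.976
```

step_arm(
  targets=[
    [-5.5, 0, -2.1, 0, 0, 0],
    [-5.6, 0, -1.6, 0, 0, 0],
    [-5.7, 0, -1, 0, 0, 0],
    [-5.9, 0, -0.6, 0, 0, 0],
    [0, 0, 0, 0, 0, 0],
  ],
)

```text
clock: 25.18
position: [0.5858, -0.2337, 0.2476]
eef_rot: [[0.997, 0.006, 0.079], [-0.079, 0.002, 0.997], [0.006, -1.0, 0.002]]
ft_force: [11.5, -2.3, -9.2]
grip_width: 0.0206
```

```bash
python3 -c "
from h import *
s=read_state();p=np.array(s['position'])*1e3;F=s['ft_force']
open('log.txt','a').write(f'{p[0]} {p[1]} {F[0]} {F[1]}\n')
ana()"|tail -3
```

```text
turned 5.396 tang 12.4N load 0.806Nm radial 5.1
turned 5.784 tang 11.4N load 0.742Nm radial 2.6
th last -7.822141704974401
```

step_arm(
  targets=[
    [-5.5, 0, 0, 0, 0, 0],
    [0, 0, 0, 0, 0, 0],
  ],
)

```text
clock: 25.42
position: [0.5803, -0.2336, 0.2476]
eef_rot: [[0.997, 0.006, 0.079], [-0.079, 0.001, 0.997], [0.006, -1.0, 0.001]]
ft_force: [10.5, -3.2, -10.2]
grip_width: 0.0213
```

```bash
python3 -c "
from h import *
s=read_state();p=np.array(s['position'])*1e3;F=s['ft_force']
open('log.txt','a').write(f'{p[0]} {p[1]} {F[0]} {F[1]}\n')
ana()"|tail -3
```

```text
turned 5.784 tang 11.4N load 0.742Nm radial 2.6
turned 5.868 tang 10.7N load 0.695Nm radial 2.6
th last -7.906042222868328
```

At 5.868 rad turned, on target. Now relax the lead before opening.

step_arm(
  targets=[
    [2.5, 1.5, -1, 0, 0, 0],
    [0, 0, 0, 0, 0, 0],
  ],
)

```text
clock: 25.68
position: [0.5805, -0.2337, 0.2475]
eef_rot: [[0.997, 0.001, 0.079], [-0.079, 0.003, 0.997], [0.001, -1.0, 0.004]]
ft_force: [2.9, 3.4, -0.5]
grip_width: 0.021
```

step_arm(
  targets=[
    [0.5, 0, 0.7, 0, 0, 0],
    [0, 0, 0, 0, 0, 0],
  ],
)

```text
clock: 25.92
position: [0.5805, -0.2338, 0.2475]
eef_rot: [[0.997, 0.0, 0.079], [-0.079, 0.003, 0.997], [0.0, -1.0, 0.003]]
ft_force: [3.5, 4.7, -1.0]
grip_width: 0.0208
```

step_arm(
  targets=[
    [0, 0, 0, 0, 0, 0],
    [0, 0, 0, 0, 0, 0],
    [0, 0, 0, 0, 0, 0],
  ],
  grip=0.45,
)

```text
clock: 26.3
position: [0.5794, -0.2367, 0.2477]
eef_rot: [[0.997, -0.001, 0.082], [-0.082, -0.001, 0.997], [-0.001, -1.0, -0.001]]
ft_force: [-0.8, 0.6, -0.0]
grip_width: 0.0385
```

step_arm(
  targets=[
    [0, -20, 0, 0, 0, 0],
    [0, -30, 0, 0, 0, 0],
    [0, -30, 0, 0, 0, 0],
    [0, -20, 0, 0, 0, 0],
    [0, 0, 0, 0, 0, 0],
  ],
)

```text
clock: 26.92
position: [0.5805, -0.2365, 0.3495]
eef_rot: [[0.997, 0.003, 0.081], [-0.081, -0.001, 0.997], [0.003, -1.0, -0.001]]
ft_force: [0.4, -1.1, -0.2]
grip_width: 0.0385
```

step_arm(
  targets=[
    [0, 0, 40, 0, 0, 0],
    [0, 0, 50, 0, 0, 0],
    [0, 0, 50, 0, 0, 0],
    [0, 0, 50, 0, 0, 0],
    [0, 0, 50, 0, 0, 0],
  ],
)

```text
clock: 27.55
position: [0.5988, 0.0047, 0.3463]
eef_rot: [[0.997, -0.002, 0.081], [-0.081, -0.0, 0.997], [-0.002, -1.0, -0.001]]
ft_force: [0.3, -0.2, 0.2]
grip_width: 0.0387
```

step_arm(
  targets=[
    [0, 0, 50, 0, 0, 0],
    [0, 0, 50, 0, 0, 0],
    [0, 0, 0, 0, 0, 0],
    [0, 0, 0, 0, 0, 0],
  ],
)

```text
clock: 28.05
position: [0.6072, 0.1022, 0.3465]
eef_rot: [[0.997, -0.002, 0.081], [-0.081, -0.001, 0.997], [-0.002, -1.0, -0.002]]
ft_force: [0.1, -0.2, -0.2]
grip_width: 0.0383
```

Run:
```python
from h import *
S=vision.capture("scene");T=vision.capture("top");move((0,0,0))
E=[]
for c,g in((S,(584,-234)),(T,(584,-234))):
    x,y=proj(c,(.580,-.2335,.255)).astype(int);b=blobs(mask(c,(0,0,0),(180,255,50),(x-14,y-16,x+14,y+16)));print(b);E.append(max(b,key=lambda q:q[1][4])[0])
print("knob",tri(S,E[0],T,E[1]))
a=cv2.resize(S["frame"][100:290,200:380],None,fx=2.2,fy=2.2,interpolation=2);b=cv2.resize(T["frame"][130:320,270:450],None,fx=2.2,fy=2.2,interpolation=2)
cv2.imwrite("pics/c9.png",np.hstack([a,b])[:,:,::-1])
```

```text
pos [607.5 101.1 347.1] shift mm [-596.6  347.8 -151. ] F [-0.6  0.3  0.3] w 38.6 t 28.15
[([253.0, 151.8], [250, 144, 7, 17, 89])]
[([412.4, 199.9], [407, 195, 12, 12, 111])]
knob (array([ 0.57889719, -0.23033149,  0.25478908]), np.float64(0.003533471325753916))
```

View pics/c9.png

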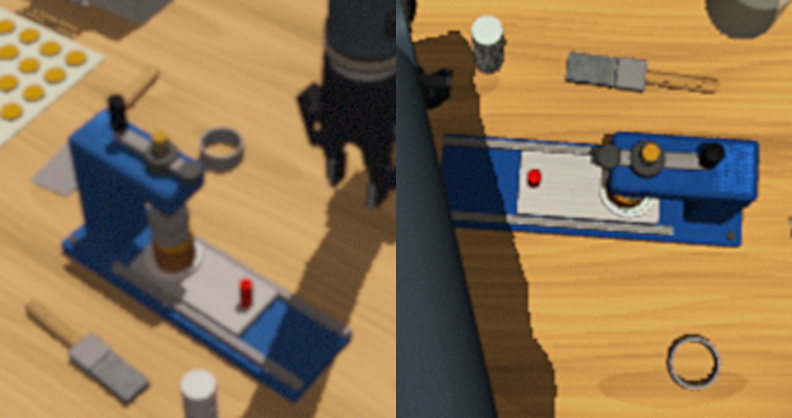

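The shoe is down on the stamp and the tray is home. The knob, with the camera bias removed, is at (0.5805,−0.2334), where I left it. The hand is clear.

```bash
python3 -c "
from plant import ticket
print(ticket.hand_in())"
```

```text
the job is handed in; nothing more can be done
None
```

I stood the gold stamp plate-up in the nest, pushed the tray home, wound the crank to touch plus a quarter turn, let go and handed the job in at about 28 s.

**Tray:** it stopped moving at y = −0.049 while the push force rose from 5 to 15 N, so it is against its stop. The crank axis worked out from that stop matched the circle later measured while winding to within half a millimetre.

**Crank:** the load stepped from about 0.48 to 0.7 Nm at 4.29 rad of turning (uncertain by about 0.05). I stopped at 5.868 rad, which is 1.58 rad past touch against a quarter turn of 1.57. I then eased off the hand force before opening the gripper.

**Last checks:** in the final pictures the shoe is on the plate, the tray is home and the hand is clear of everything. The knob is where I released it.

**Disagreements:**
- The two cameras differed by 4–5 mm, so I relied on their relative distances and on touch.
- The stamp sits about 3 mm off-centre in the nest, which is within its 4 mm of play.
- One picture check of the hanging stamp was blocked by the fingers and not used.
- I did not run a separate final check on the silver stamp; the arm was only planned to pass clear of it.

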